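Chock the loose gas cylinder

ROBOT

A 7-joint arm with a two-finger parallel gripper is mounted at the origin on a cart in front of the work surface, level with it; the furniture and walls round the work are solid. World frame = base frame: x ahead of the robot, y to its left, z up, the work surface at z = 0. Lengths are in m, angles in rad, forces in N, time in s.
With the tool pointing down it reaches from about 0.4 to 0.75 m from the base axis. Payload 19.5 kg.
Tool frame: the origin (TCP) lies at the very end of the fingers, on their centre line; the grasp point (between the pads) lies 19 mm behind it; z points along the fingers, y is the line along which they close (so a half turn about z gives the same grasp; the last joint's range is limited). The gripper opens to 85 mm and grips with 20 to 120 N. Pads are 22 mm wide; open, the fingers measure 114 mm over their backs; the gripper's body (76 mm by 85 mm) begins 54 mm behind the grasp point. The pads swing forward as they close: fully open they stand 13 mm farther back than shut.
Start: joints at [-1.368, 0.707, -0.028, 1.485, 0.022, 0.951, -0.075], TCP at [0.139, 0.558, 0.231] pointing down, gripper open.
Joint ranges: [-2.71, 2.71], [-0.32, 2.16], [-1.57, 1.52], [0, 2.45], [-1.46, 4.6], [0, 2.02], [-2.83, 2.83]. Speed limits (rad/s): [1.89, 1.89, 2.57, 2.57, 3.01, 3.01, 3.01].

INTERFACE

Orientations are given as a 3x3 rotation matrix whose columns are the frame's x, y, z axes.
In Python, from rig import manip gives the robot as it stands.
- The arm moves only by the shell command python3 -m pendant 'ROWS' [FORCE]. ROWS is JSON, a list of rows, each a list of 7 numbers: the turn, a rotation vector about the tool's x, y, z each as a share of 60 degrees, from -1 to 1, then the shift along the tool's x, y, z each as a share of 0.15 m, from -1 to 1, then the opening, from -1 (shut) to 1 (fully open). In form: [[ax, ay, az, dx, dy, dz, claw], ...]. A call has 1 to 12 rows; each row shifts and turns the commanded pose from where the row before left it, along the tool's axes as they then stand; what a row does not reach is not made up. A row lasts 1/8 s, in which the tool goes at most 62.5 mm and 10.7 degrees, less where a joint would pass 70% of its speed; a pose out of reach is approached as far as the arm can. A call with a number of a shift or a turn outside -1 to 1 is refused whole. A call with a gripper value outside its range is refused whole. The fingers move at their own pace and stop on an object; FORCE is the grip in N (left out, the last holds). Time passes only in rows, so rows that do not move let the fingers close. It gives the time, the measured TCP pose, the force, the opening and the grip force at its end, in the units of the state.
- manip.sense(): the state, without advancing time (a new reading comes with each control period).
- manip.grab_frame(name): name is "scene" or "top"; returns a dict with "image" (400x640x3 uint8, red, green, blue), "range_z" (400x640 float32, m along the optical axis (not along the pixel's ray), 0 where there is no reading), "K" (3x3 intrinsics, pixels), "eye" and "attitude" of the camera in the world. Camera axes: x right, y up, looking along -z (the intrinsics and any distortion apply to the point x, -y, -z); pixel columns grow to the right and rows downward; lengths in m; the calibration is good to about 2 mm. A picture is of the moment at which its call begins.
- manip.finish_job(): hands the job in; it is judged then, once.
The state is a dict: "time": time; "joints": joint angles; "dq": joint speeds; "effort": joint torques, N m; "eef_pos": TCP position; "tool_rot": TCP orientation; "force": force on the tool from outside, world axes, zero at the start; "wrist_torque": the same for the moment, N m; "finger_gap": finger opening in m; "gripper_force": force on a finger pad.
Only numpy, scipy, OpenCV 4.12 (cv2) and the standard library are available. Lean on these libraries where they do the work, as an engineer would, in place of code of your own. Each camera call takes 0.05 s, during which the arm holds its last target. There are 200 camera calls.

TASK

A small bin stands in the way of the loose gas cylinder: first stack it on the other bin of its kind, turned end for end from it so that its feet sit down on the ledges instead of nesting. Then roll the lying cylinder over the bench under the flat of the fingertips, from above and in as many slow strokes as it takes, until it rests square against the rubber face of the chock rail, about mid-rail; do not grip it, lift it, shove it from the side or let it run away. Leave the cup, the vial and the marker where they stand.

Things in the scene. Friction and masses are not known exactly. Their poses are not given: they have to be found in the camera images.
- gas_cylinder: bare aluminium gas cylinder lying on the bench, 60 mm thick, 180 mm long, 0.35 to 0.7 kg. Origin on its axis at mid-length; x along it to the black cap (60 mm body from x = -90 to +60 mm, thinner beyond); y and z turn as it rolls, z is up at first. Starts 190 to 240 mm from the rubber face, parallel to the rail within 0.1 rad. Rolls freely, half as far as a fingertip on its top
- chock: chock rail: dark steel angle fixed to the bench, 200 mm long, 38 mm high, 38 mm deep, black rubber face. Origin on the bench at the middle of the face; x along the rail, z up, y from the face into the rail: the cylinder lies on its -y side and is home with its axis at y = -30 mm. Only the bin stands between them
- bin_upper: grey open bin in the lane between cylinder and rail, 130 x 60 mm, 50 mm high, 0.12 kg. Upper band (z = 32 to 50 mm) upright, to be gripped across its 60 mm width at mid-length; narrows below to 104 x 38 mm. Origin under its centre; x along it to the low front end (36 mm high), z up. Feet at x = +44 and -16 mm, 14 mm long, 50 mm over their outer faces
- bin_upper_front (a point): middle of the low front end wall of bin_upper, 63.5 mm from its origin along its x axis
- bin_lower: the other bin, same shape and axes, 0.30 kg, on the left or right of the lane, front roughly the same way. Ledges inside its rim 44 mm above its underside at x = -44 and +16 mm, 20 mm long, 41 mm apart; rim 54 mm wide inside. A bin centred on it and turned 180 degrees stands with its feet on them, underside 44 mm above this one's; the same way round it nests at 18 mm
- specimen_cup: lidded specimen cup, 63 mm wide, 71 mm high, bystander, on the other side of the lane from bin_lower; origin at the centre of its underside, z up
- vial: small glass vial, 22 mm wide, 47 mm high, bystander standing beside the lane; origin at the centre of its underside, z up
- marker: marker pen, 118 mm long, 13 mm thick, bystander lying beside the lane on the robot's side; origin under its middle, y along the pen
There are look-alikes about, which are no part of the job. What is shaped like the bin_upper but brown is not meant.

How it is judged:
On the way, in this order (a step that is already met when the one before it is completed fails the run):
1. the bin from the lane stands turned on the ledges of the other bin, released (z of bin_upper in the frame of bin_lower between 0.04 and 0.0475 m and horizontal distance between bin_upper and bin_lower below 0.014 m and x of bin_upper_front in the frame of bin_lower below -0.045 m and angle between bin_lower's own z axis and vertical below 0.05 rad and contact force between the fingers and bin_upper below 0.1 N), for 0.2 s.
2. the cylinder has truly rolled: it comes to lie upside down on its way (angle between gas_cylinder's own z axis and vertical above 2 rad and height (world z) of gas_cylinder below 0.036 m), for 0.05 s.
At the end, for the whole second after the job is handed in: The lane's bin stands on the other's ledges, fronts opposite (underside 40 to 47.5 mm above the other's, centres within 14 mm); the cylinder lies still on the bench, axis within 6 mm of touching distance from the rubber face, square within 0.06 rad, its middle within 50 mm of mid-rail (z of bin_upper in the frame of bin_lower between 0.04 and 0.0475 m and horizontal distance between bin_upper and bin_lower below 0.014 m and x of bin_upper_front in the frame of bin_lower below -0.045 m and angle between bin_lower's own z axis and vertical below 0.05 rad and y of gas_cylinder in the frame of chock between -0.036 and -0.024 m and x of gas_cylinder in the frame of chock between -0.05 and 0.05 m and angle between the x axis of gas_cylinder and the x axis of chock, either way round below 0.06 rad and height (world z) of gas_cylinder below 0.034 m and linear speed of each of gas_cylinder, bin_upper below 0.01 m/s).
It fails at once if the cylinder is lifted off the bench (axis above 45 mm) (height (world z) of gas_cylinder above 0.045 m).
It fails at once if the fingers bear on the cylinder's side or ends, gripping or shoving it, instead of on its top (contact force between the fingers and gas_cylinder above 1 N and height (world z) of the grasp point below 0.066 m).
It fails at once if the cylinder runs away (faster than 0.3 m/s) (linear speed of gas_cylinder above 0.3 m/s).
It fails at once if the cup, vial or marker is moved more than 20 mm, or the cup or vial tipped (distance of any of specimen_cup, vial, marker from where it was at the start of the episode above 0.02 m or angle between any of specimen_cup, vial's own z axis and vertical above 0.3 rad).
It also fails if it takes over 67 s, if anything falls off the work surface, if the arm or the gripper's body presses on something with over 40 N, if the wrist force passes 120 N, or if a joint passes its speed limit or range.

## Working session

There is one attempt and no reset: what is moved stays moved. The work goes in short steps, Python scripts to look and compute and a shell command to move; the robot and the scene stay as the last step left them, time stands still between calls to the robot, and variables do not carry over. Pictures are saved under pics/ and viewed, at most 10 in all, crops included, and the job is handed in when it is done.

```bash
ls; mkdir -p pics; python3 - <<'E'
from rig import manip
import cv2,numpy as np,pickle
s=manip.sense();print(s['time'],s['eef_pos'],s['tool_rot'],s['force'],s['finger_gap'])
d={}
for n in('scene','top'):
    f=manip.grab_frame(n);d[n]=f;print(n,f['K'],f['eye'],f['attitude'],(f['range_z']>0).mean(),[k for k in f])
    cv2.imwrite(f'pics/{n}0.png',f['image'][:,:,::-1])
pickle.dump(d,open('f0.pkl','wb'))
E
```

```text
pics
0.0 [0.13927202 0.55759544 0.2308307 ] [[-9.70192716e-01  2.42334550e-01 -2.43819928e-04]
 [ 2.42334670e-01  9.70192092e-01 -1.10106263e-03]
 [-3.02733501e-05 -1.12732896e-03 -9.99999364e-01]] [ 0.45728967 -0.07014198  0.47865511] 0.08536875431699603
scene [[496.1775224    0.         318.31187385]
 [  0.         496.1775224  199.38632665]
 [  0.           0.           1.        ]] [ 0.18102486 -0.8195276   1.05732324] [[ 0.91024243  0.2970086  -0.28852143]
 [-0.41372688  0.68094583 -0.60427051]
 [ 0.01699393  0.66940173  0.74270622]] 0.99593359375 ['image', 'range_z', 'K', 'eye', 'attitude']
top [[490.96331054   0.         322.53025125]
 [  0.         490.96331054 202.77872239]
 [  0.           0.           1.        ]] [ 0.33063716 -0.01960483  1.60032602] [[-0.01271394  0.99049443 -0.13696399]
 [-0.99989841 -0.01171113  0.00812503]
 [ 0.00644379  0.13705338  0.9905427 ]] 0.99610546875 ['image', 'range_z', 'K', 'eye', 'attitude']
```

View pics/top0.png

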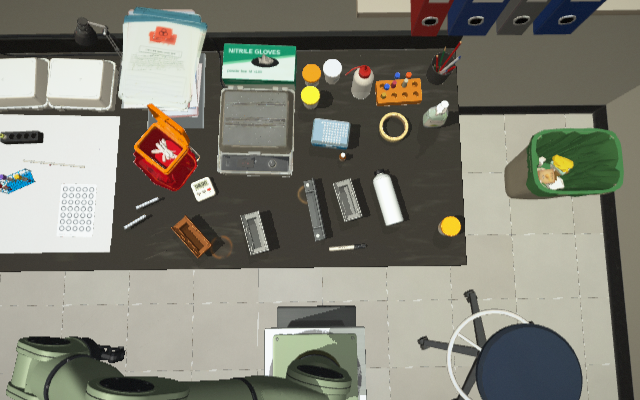

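View pics/scene0.png

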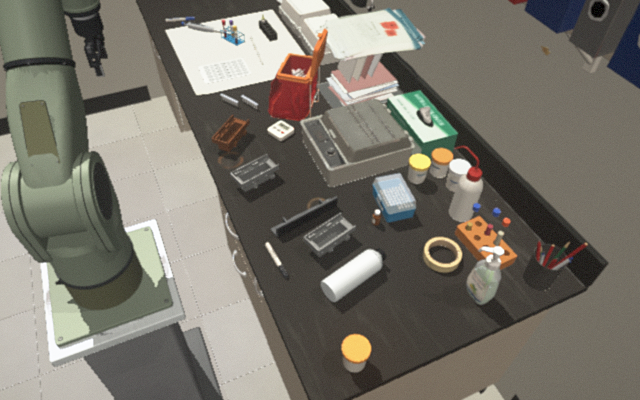

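The top view shows the lane bin as grey at (347,200), with these candidates for it: the grey bin at (255,232), which is bin_lower, and the brown bin at (192,237), which is a decoy. The cylinder is at (388,198) with its cap toward the top, the rail at (315,210), the vial at (343,156), the marker at (347,247) and the cup at (450,227). I'll measure these and check the choice in a crop.

```bash
cat > h.py <<'E'
import numpy as np,cv2
def cloud(f):
    K=f['K'];z=f['range_z'];v,u=np.mgrid[:400,:640]
    p=np.stack([(u-K[0,2])/K[0,0]*z,-(v-K[1,2])/K[1,1]*z,-z],-1)
    return p@np.array(f['attitude']).T+np.array(f['eye'])
def blob(P,box,zlo,zhi):
    "box u0,v0,u1,v1 -> min-area rect of xy points in height band"
    u0,v0,u1,v1=box;q=P[v0:v1,u0:u1].reshape(-1,3);q=q[(q[:,2]>zlo)&(q[:,2]<zhi)]
    r=cv2.minAreaRect((q[:,:2]*1000).astype(np.float32))
    return len(q),np.round(r[0],1),np.round(r[1],1),round(r[2],1),np.round(q.mean(0)*1000,1),round(q[:,2].max()*1000,1)
E
python3 - <<'E'
import pickle,cv2,numpy as np
from h import *
d=pickle.load(open('f0.pkl','rb'));P=cloud(d['top'])
q=P[230:265,270:310].reshape(-1,3);print('bench z',np.median(q[:,2]))
for n,b,l,h in[('bu',(330,175,364,224),.028,.07),('bl',(238,206,272,258),.028,.07),('rail',(300,175,329,245),.02,.06),('cyl',(370,165,406,228),.03,.08),('cup',(435,212,466,242),.05,.09),('vial',(335,148,352,163),.025,.07),('marker',(325,240,372,252),.005,.03),('brown',(165,213,216,260),.028,.07)]:
    print(n,*blob(P,b,l,h))
Ps=cloud(d['scene']);print('scene')
for n,b,l,h in[('bu',(300,208,358,255),.03,.07),('bl',(228,152,282,192),.03,.07),('cyl',(318,245,386,305),.03,.08)]:
    print(n,*blob(Ps,b,l,h))
for n,b in[('bu',(325,170,375,230)),('bl',(232,203,282,263))]:
    u0,v0,u1,v1=b;Z=P[v0:v1:2,u0:u1:2,2]*1000
im=d['top']['image'];a=cv2.resize(im[140:265,225:415],None,fx=4,fy=4,interpolation=cv2.INTER_CUBIC)
cv2.imwrite('pics/crop.png',a[:,:,::-1])
E
```

```text
bench z 0.0011882467617214676
bu 479 [ 556.2 -110.4] [130.5  60.3] 16.0 [ 556.2 -111.7   40.8] 62.1
bl 498 [454.7 185.1] [130.5  61.1] 14.9 [454.5 186.3  40.5] 60.4
rail 222 [530.   -7.4] [199.5  34.8] 10.8 [532.4 -17.3  36.7] 47.5
cyl 963 [ 566.6 -238.6] [180.   59.6] 15.1 [ 558.7 -237.4   54.2] 71.4
cup 320 [ 465.6 -431.5] [60.8 60.4] 86.3 [ 465.3 -430.4   72.3] 82.8
vial 37 [701.2 -98. ] [20.6 17. ] 67.8 [700.6 -98.5  39.3] 55.5
marker 193 [ 410.3 -113.6] [149.4  35.7] 89.4 [ 407.6 -112.    10. ] 24.2
brown 512 [446.  384.1] [132.7  61.4] 41.4 [444.2 384.8  40.6] 60.5
scene
bu 807 [546.4 -77.8] [133.3 132.7] 15.5 [549.8 -99.8  39.2] 54.8
bl 606 [453.3 183.7] [132.  67.] 15.4 [450.7 186.6  39.8] 54.7
cyl 1569 [ 561.7 -234.7] [158.2 168. ] 70.3 [ 551.1 -246.    50.2] 64.0
```

View pics/crop.png

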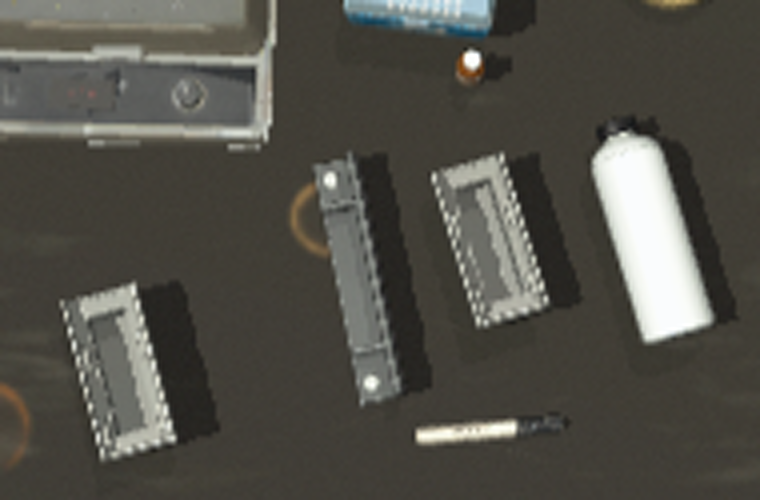

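The crop confirms the lane bin is the grey one at crop (490,240), between the rail at (355,280) and the cylinder at (655,230). The other grey bin is at (118,372). The vial (470,65) and marker (490,430) sit beside the lane. Next I'll find which end of each bin is the low one.

```bash
python3 - <<'E'
import pickle,cv2,numpy as np
from h import *
d=pickle.load(open('f0.pkl','rb'))
for nm in('top','scene'):
  P=cloud(d[nm]).reshape(-1,3)*1000
  for n,c,a in[('bu',(556.2,-110.4),16),('bl',(454.7,185.1),14.9)]:
    t=np.radians(a);e=np.array([np.cos(t),np.sin(t)]);w=np.array([-e[1],e[0]])
    x=(P[:,:2]-c)@e;y=(P[:,:2]-c)@w
    for s in(1,-1):
        m=(abs(s*x-62)<5)&(abs(y)<22);print(nm,n,s,m.sum(),np.percentile(P[m,2],[50,75,90,97]).round())
  if nm=='top':
    # rail: top surface points and face edge
    t=np.radians(10.8);e=np.array([np.cos(t),np.sin(t)]);w=np.array([-e[1],e[0]])
    x=(P[:,:2]-[530,-7.4])@e;y=(P[:,:2]-[530,-7.4])@w
    m=(abs(x)<105)&(abs(y)<35)&(P[:,2]>8)
    for lo in range(-100,100,40):
        k=m&(x>lo)&(x<lo+40);print('rail',lo,k.sum(),np.percentile(y[k],[1,5,50,95,99]).round(1),np.percentile(P[k,2],[10,50,90]).round())
E
```

```text
top bu 1 36 [37. 38. 40. 45.]
top bu -1 52 [37. 45. 53. 55.]
top bl 1 34 [36. 39. 40. 42.]
top bl -1 53 [36. 46. 53. 55.]
rail -100 78 [-26.  -16.9  -7.7  19.   29.9] [ 9. 29. 42.]
rail -60 69 [-24.5 -16.8  -8.7  15.7  18.6] [ 9. 35. 42.]
rail -20 73 [-25.2 -17.   -8.8  20.5  29.2] [ 9. 34. 41.]
rail 20 80 [-20.5 -16.5  -7.6  17.4  19.2] [ 9. 31. 42.]
rail 60 75 [-26.6 -16.8  -7.5  25.6  31.2] [ 8. 25. 40.]
scene bu 1 41 [33. 35. 37. 38.]
scene bu -1 110 [ 5. 43. 48. 50.]
scene bl 1 34 [32. 35. 37. 39.]
scene bl -1 90 [ 1. 40. 47. 48.]
```

```bash
python3 -m pendant '[[0,0,0.175,0,-0.4,0,1],[0,0,0.175,0,-0.4,0,1],[0,0,0.175,0,-0.4,0,1],[0,0,0.175,0,-0.3,0,1]]'
```

```text
time: 0.6
eef_pos: [0.0326, 0.3623, 0.2314]
tool_rot: [[-0.553, 0.833, -0.0], [0.833, 0.553, -0.0], [-0.0, -0.0, -1.0]]
force: [-1.0, 1.4, -0.6]
finger_gap: 0.0857
gripper_force: 0.0
```

```bash
python3 -m pendant '[[0,0,0,-0.34,0.19,0,1],[0,0,0,-0.34,0.19,0,1],[0,0,0,-0.34,0.19,0,1],[0,0,0,-0.34,0.19,0,1],[0,0,0,-0.34,0.19,0,1],[0,0,0,-0.34,0.19,0,1],[0,0,0,-0.34,0.19,0,1],[0,0,0,-0.34,0.19,0,1]]'
python3 -m pendant '[[0,0,0.175,0,0,0,1],[0,0,0.175,0,0,0,1],[0,0,0.175,0,0,0,1],[0,0,0.175,0,0,0,1],[0,0,0.175,0,0,0,1],[0,0,0.175,0,0,0,1],[0,0,0.175,0,0,0,1],[0,0,0.175,0,0,0,1],[0,0,0.175,0,0,0,1],[0,0,0.175,0,0,0,1],[0,0,0.04,0,0,0,1]]'
cat > to.py <<'E'
# to.py x y z yawdeg(of tool y) : remaining move in tool axes, shares
import sys,numpy as np
from rig import manip
from scipy.spatial.transform import Rotation as R
s=manip.sense();T=np.array(s['tool_rot']);p=np.array(s['eef_pos'])
x,y,z,a=map(float,sys.argv[1:5]);t=np.radians(a)
Y=np.array([np.cos(t),np.sin(t),0]);Z=np.array([0,0,-1.]);G=np.stack([np.cross(Y,Z),Y,Z],1)
rv=R.from_matrix(T.T@G).as_rotvec()
print('t',round(s['time'],2),'yaw',np.degrees(np.arctan2(T[1,1],T[0,1])).round(1),'pos',p.round(4),'F',np.round(s['force'],1),'gap',round(s['finger_gap'],4))
print('turn',(np.degrees(rv)/60).round(3),'shift now',(T.T@(np.array([x,y,z])-p)/.15).round(3),'after turn',(G.T@(np.array([x,y,z])-p)/.15).round(3))
E
python3 to.py .556 -.1105 .12 -74
```

```text
time: 1.6
eef_pos: [0.4382, 0.1606, 0.2312]
tool_rot: [[-0.559, 0.829, -0.0], [0.829, 0.559, 0.0], [0.0, -0.0, -1.0]]
force: [-0.1, 1.2, -0.9]
finger_gap: 0.0852
gripper_force: 0.0
time: 2.98
eef_pos: [0.4365, 0.1619, 0.2311]
tool_rot: [[0.959, 0.284, -0.0], [0.284, -0.959, -0.001], [-0.001, 0.0, -1.0]]
force: [0.6, -0.7, -0.8]
finger_gap: 0.0853
gripper_force: 0.0
t 2.98 yaw -73.5 pos [0.4365 0.1619 0.2311] F [ 0.6 -0.7 -0.8] gap 0.0853
turn [0.    0.    0.009] shift now [0.247 1.967 0.741] after turn [0.265 1.965 0.741]
```

```bash
python3 -m pendant '[[0,0,0.009,0.038,0.281,0.106,1],[0,0,0,0.038,0.281,0.106,1],[0,0,0,0.038,0.281,0.106,1],[0,0,0,0.038,0.281,0.106,1],[0,0,0,0.038,0.281,0.106,1],[0,0,0,0.038,0.281,0.106,1],[0,0,0,0.038,0.281,0.106,1],[0,0,0,0,0,0,1]]' >/dev/null
python3 to.py .556 -.1105 .017 -74
python3 - <<'E'
from rig import manip
import cv2,numpy as np
for n in ('scene',):
    f=manip.grab_frame(n);c=cv2.resize(f['image'][130:310,220:420],None,fx=3,fy=3,interpolation=cv2.INTER_CUBIC);cv2.imwrite('pics/pre.png',c[:,:,::-1])
E
```

```text
t 3.98 yaw -74.0 pos [ 0.5566 -0.1137  0.1188] F [-0.1  0.8 -0.6] gap 0.0855
turn [0.001 0.002 0.   ] shift now [ 0.003 -0.022  0.679] after turn [ 0.002 -0.021  0.679]
```

View pics/pre.png

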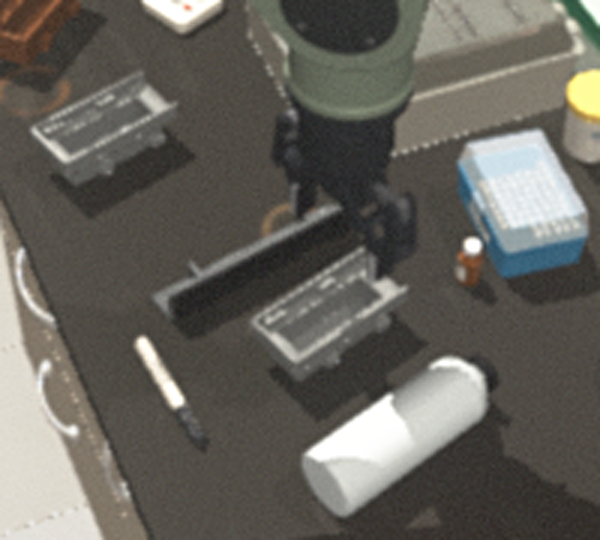

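The gripper is above the bin, with its fingers across the bin's width. I'll go down and grip.

```bash
python3 -m pendant '[[0,0,0,0,-0.021,0.2,1],[0,0,0,0,0,0.2,1],[0,0,0,0,0,0.2,1],[0,0,0,0,0,0.079,1],[0,0,0,0,0,0,1]]'
python3 -m pendant '[[0,0,0,0,0,0,-1],[0,0,0,0,0,0,-1],[0,0,0,0,0,0,-1],[0,0,0,0,0,0,-1],[0,0,0,0,0,0,-1],[0,0,0,0,0,0,-1]]' 25
```

```text
time: 4.65
eef_pos: [0.5559, -0.1071, 0.0184]
tool_rot: [[0.961, 0.277, -0.0], [0.277, -0.961, 0.0], [-0.0, -0.0, -1.0]]
force: [-0.1, 0.3, -0.5]
finger_gap: 0.0853
gripper_force: 0.0
time: 5.4
eef_pos: [0.5565, -0.1075, 0.0193]
tool_rot: [[0.961, 0.277, 0.001], [0.277, -0.961, -0.0], [0.001, 0.001, -1.0]]
force: [-0.5, 0.3, 7.4]
finger_gap: 0.0596
gripper_force: 26.1
```

```bash
python3 -m pendant '[[0,0,0,0,0,-0.1,-1],[0,0,0,0,0,-0.25,-1],[0,0,0,0,0,-0.25,-1],[0,0,0,0,0,-0.25,-1],[0,0,0,0,0,-0.25,-1],[0,0,0,0,0,0,-1]]'; python3 to.py .4547 .1851 .19 105
```

```text
time: 6.15
eef_pos: [0.5567, -0.1078, 0.1865]
tool_rot: [[0.961, 0.276, 0.004], [0.276, -0.961, -0.001], [0.004, 0.002, -1.0]]
force: [0.3, 0.1, -2.4]
finger_gap: 0.0595
gripper_force: 28.6
t 6.15 yaw -74.0 pos [ 0.5567 -0.1078  0.1865] F [ 0.3  0.1 -2.4] gap 0.0595
turn [ 0.006  0.003 -2.983] shift now [-0.114 -2.065 -0.028] after turn [ 0.152  2.062 -0.024]
```

```bash
python3 -m pendant '[[0,0,0,-0.014,-0.258,0,-1],[0,0,0,-0.014,-0.258,0,-1],[0,0,0,-0.014,-0.258,0,-1],[0,0,0,-0.014,-0.258,0,-1],[0,0,0,-0.014,-0.258,0,-1],[0,0,0,-0.014,-0.258,0,-1],[0,0,0,-0.014,-0.258,0,-1],[0,0,0,-0.014,-0.258,0,-1]]' >/dev/null
python3 -m pendant '[[0,0,-0.175,0,0,0,-1],[0,0,-0.175,0,0,0,-1],[0,0,-0.175,0,0,0,-1],[0,0,-0.175,0,0,0,-1],[0,0,-0.175,0,0,0,-1],[0,0,-0.175,0,0,0,-1],[0,0,-0.175,0,0,0,-1],[0,0,-0.175,0,0,0,-1],[0,0,-0.175,0,0,0,-1]]' >/dev/null
python3 -m pendant '[[0,0,-0.175,0,0,0,-1],[0,0,-0.175,0,0,0,-1],[0,0,-0.175,0,0,0,-1],[0,0,-0.175,0,0,0,-1],[0,0,-0.175,0,0,0,-1],[0,0,-0.175,0,0,0,-1],[0,0,-0.175,0,0,0,-1],[0,0,-0.175,0,0,0,-1],[0,0,0,0,0,0,-1]]'>/dev/null; python3 to.py .4547 .1851 .14 105
```

```text
t 9.4 yaw 104.5 pos [0.4541 0.185  0.183 ] F [ 0.2 -0.2 -0.9] gap 0.0596
turn [-0.    -0.001 -0.009] shift now [-0.004 -0.     0.287] after turn [-0.004 -0.     0.287]
```

```bash
python3 - <<'E'
from rig import manip
import cv2,numpy as np
from h import *
d={}
s=manip.sense();p=np.array(s['eef_pos'])*1000;T=np.array(s['tool_rot'])
ax=-T[:2,0];ay=T[:2,1]  # along bin, across
for nm in('top','scene'):
    f=manip.grab_frame(nm);im=f['image'].astype(int);P=cloud(f)*1000
    q=P.reshape(-1,3);x=(q[:,:2]-p[:2])@ax;y=(q[:,:2]-p[:2])@ay;h=q[:,2]-p[2]+18.5
    m=(h>20)&(h<54)&(abs(x)<90)&(abs(y)<50)
    for s1 in(1,-1):
        k=m&(s1*x>46)
        print(nm,s1,k.sum(),'xend',np.percentile(s1*x[k],[50,95,99,100]).round(1),'y',np.percentile(y[k],[0,2,50,98,100]).round(1),'h',np.percentile(h[k],[50,95]).round())
    if nm=='top': k=m&(abs(x)>44);print(cv2.minAreaRect((np.c_[x,y][k]).astype(np.float32)))
    c=cv2.resize(f['image'][90:290,170:370],None,fx=3,fy=3);cv2.imwrite(f'pics/hold_{nm}.png',c[:,:,::-1])
E
```

```text
top 1 4 xend [65.4 66.9 67.  67. ] y [-31.2 -31.2 -30.6 -29.4 -29.4] h [49. 52.]Traceback (most recent call last):
  File "<stdin>", line 13, in <module>
    return _quantile_unchecked(
        a, q, axis, out, overwrite_input, method, keepdims, weights)
    return _ureduce(a,
                    func=_quantile_ureduce_func,
    ...<5 lines>...
                    overwrite_input=overwrite_input,
                    method=method)
    r = func(a, **kwargs)
    result = _quantile(arr,
                       quantiles=q,
    ...<2 lines>...
                       out=out,
                       weights=wgt)
    slices_having_nans = np.isnan(arr[-1, ...])
                                  ~~~^^^^^^^^^
IndexError: index -1 is out of bounds for axis 0 with size 0
```

```bash
python3 - <<'E'
from rig import manip
import cv2,numpy as np
from h import *
s=manip.sense();p=np.array(s['eef_pos'])*1000;T=np.array(s['tool_rot'])
ax=-T[:2,0];ay=T[:2,1]
f=manip.grab_frame('scene');q=cloud(f).reshape(-1,3)*1000;x=(q[:,:2]-p[:2])@ax;y=(q[:,:2]-p[:2])@ay;h=q[:,2]-p[2]+18.5
m=(h>20)&(h<54)&(abs(x)<90)&(abs(y)<50)
for s1 in(1,-1):
    k=m&(s1*x>46)
    if k.sum():print(ax.round(2),s1,k.sum(),'xend',np.percentile(s1*x[k],[50,95,99,100]).round(1),'y',np.percentile(y[k],[0,2,50,98,100]).round(1),'h',np.percentile(h[k],[50,95]).round())
k=m&(abs(x)>44);print(cv2.minAreaRect((np.c_[x,y][k]).astype(np.float32)))
c=cv2.resize(f['image'][60:260,170:370],None,fx=3,fy=3,interpolation=cv2.INTER_CUBIC);cv2.imwrite('pics/hold.png',c[:,:,::-1])
E
```

```text
[0.97 0.25] 1 112 xend [64.5 68.6 69.8 71.3] y [-33.7 -33.1 -12.   22.3  31.6] h [39. 50.]
[0.97 0.25] -1 131 xend [54.6 60.9 61.4 61.5] y [-34.7 -33.6   1.6  28.1  29.2] h [35. 48.]
((4.406547546386719, -2.3006057739257812), (132.7463836669922, 65.18669891357422), 1.2540767192840576)
```

View pics/hold.png

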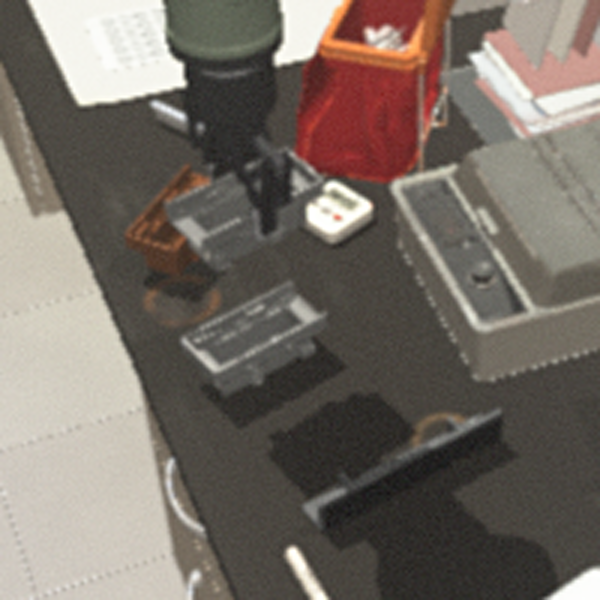

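```bash
python3 - <<'E'
from rig import manip
import cv2,numpy as np
from h import *
s=manip.sense();p=np.array(s['eef_pos'])*1000;T=np.array(s['tool_rot'])
fs=[manip.grab_frame('scene') for _ in range(4)]
q=np.concatenate([cloud(f).reshape(-1,3) for f in fs])*1000
def rep(n,c,zb,a,rev):
    t=np.radians(a);ax=np.array([np.cos(t),np.sin(t)]);ay=np.array([-ax[1],ax[0]])
    x=(q[:,:2]-c)@ax;y=(q[:,:2]-c)@ay;h=q[:,2]-zb
    m=(abs(x)<85)&(abs(y)<45)
    hi=m&(h>38)&(h<54)
    f=m&(h>25)&(h<42)
    # rear wall end (tall) and front end
    r=-rev
    o=[]
    for lo in(-45,-30,25,40):   # near-side and far-side rim edges per slice
        k=hi&(x>lo)&(x<lo+15); yy=y[k]; o.append((np.percentile(yy,3).round(1),np.percentile(yy,97).round(1)))
    kr=hi&(abs(y)<22)&(-rev*x>45);kf=f&(abs(y)<22)&(rev*x>50)
    print(n,o,'rear',np.percentile(-rev*x[kr],[5,50,95]).round(1),'front',np.percentile(rev*x[kf],[5,50,95]).round(1))
rep('low',np.array([454.7,185.1]),0,14.9,1)
rep('held',p[:2],p[2]-18.5,np.degrees(np.arctan2(-T[1,0],-T[0,0])),-1)
print(p,np.degrees(np.arctan2(-T[1,0],-T[0,0])))
E
```

```text
low [(np.float64(-32.2), np.float64(30.1)), (np.float64(-32.2), np.float64(30.5)), (np.float64(-32.3), np.float64(31.2)), (np.float64(-32.4), np.float64(30.3))] rear [49.3 65.5 67.4] front [50.5 57.6 64.3]
held [(np.float64(-33.7), np.float64(28.7)), (np.float64(-33.0), np.float64(28.6)), (np.float64(-33.8), np.float64(28.5)), (np.float64(-33.5), np.float64(-20.8))] rear [64.4 66.5 69. ] front [50.7 57.4 61.1]
[454.17851776 185.18327308 183.07204758] 14.271257389802038
```

```bash
python3 to.py .449 .1851 .08 104.9
```

```text
t 9.7 yaw 104.4 pos [0.4543 0.1854 0.1831] F [-0.5 -0.2 -2.3] gap 0.0598
turn [-0.    -0.    -0.008] shift now [0.035 0.007 0.688] after turn [0.035 0.007 0.688]
```

```bash
python3 -m pendant '[[0,0,-0.008,0.036,0.006,0.1,-1],[0,0,0,0,0,0.2,-1],[0,0,0,0,0,0.2,-1],[0,0,0,0,0,0.19,-1],[0,0,0,0,0,0,-1],[0,0,0,0,0,0,-1]]' > /dev/null; python3 to.py .449 .1851 .064 104.9
```

```text
t 10.45 yaw 105.0 pos [0.4492 0.185  0.0806] F [ 0.4 -0.2 -0.1] gap 0.0596
turn [-0.     0.001  0.001] shift now [0.001 0.001 0.111] after turn [0.001 0.001 0.111]
```

```bash
python3 -m pendant '[[0,0,0,0,0,0.035,-1],[0,0,0,0,0,0.03,-1],[0,0,0,0,0,0.02,-1],[0,0,0,0,0,0,-1],[0,0,0,0,0,0,-1]]';python3 -m pendant '[[0,0,0,0,0,0.013,-1],[0,0,0,0,0,0.013,-1],[0,0,0,0,0,0,-1],[0,0,0,0,0,0,-1]]'
```

```text
time: 11.08
eef_pos: [0.4489, 0.1849, 0.067]
tool_rot: [[-0.966, -0.259, 0.0], [-0.259, 0.966, -0.0], [0.0, -0.0, -1.0]]
force: [-0.2, 0.4, -1.0]
finger_gap: 0.0594
gripper_force: 28.5
time: 11.58
eef_pos: [0.449, 0.1849, 0.0632]
tool_rot: [[-0.966, -0.259, 0.0], [-0.259, 0.966, -0.0], [-0.0, -0.0, -1.0]]
force: [-1.4, -0.1, 8.7]
finger_gap: 0.0593
gripper_force: 29.6
```

```bash
python3 -m pendant '[[0,0,0,0,0,0,1],[0,0,0,0,0,0,1],[0,0,0,0,0,0,1],[0,0,0,0,0,0,1],[0,0,0,0,0,0,1],[0,0,0,0,0,-0.1,1],[0,0,0,0,0,-0.2,1],[0,0,0,0,0,-0.25,1],[0,0,0,0,0,-0.25,1],[0,0,0,0,0,-0.25,1],[0,0,0,0,0,0,1]]'
python3 - <<'E'
from rig import manip
import cv2,numpy as np
from h import *
f=manip.grab_frame('scene');q=cloud(f).reshape(-1,3)*1000
c=np.array([454.7,185.1]);t=np.radians(14.9);ax=np.array([np.cos(t),np.sin(t)]);ay=np.array([-ax[1],ax[0]])
x=(q[:,:2]-c)@ax;y=(q[:,:2]-c)@ay;m=(abs(x)<85)&(abs(y)<45)&(q[:,2]<110)&(q[:,2]>60)
print('top h',np.percentile(q[m,2],[50,90,95,99]).round(1),cv2.minAreaRect(np.c_[x,y][m].astype(np.float32)))
im=cv2.resize(f['image'][120:230,200:400],None,fx=4,fy=4,interpolation=cv2.INTER_CUBIC);cv2.imwrite('pics/stack.png',im[:,:,::-1])
E
```

```text
time: 12.95
eef_pos: [0.4496, 0.1852, 0.2226]
tool_rot: [[-0.966, -0.259, 0.003], [-0.259, 0.966, 0.001], [-0.004, 0.0, -1.0]]
force: [-0.5, -0.4, -1.6]
finger_gap: 0.0852
gripper_force: 0.0
top h [81.  91.9 93.5 95.7] ((-0.9708023071289062, -1.3880119323730469), (66.86595153808594, 133.93429565429688), 89.92713165283203)
```

View pics/stack.png

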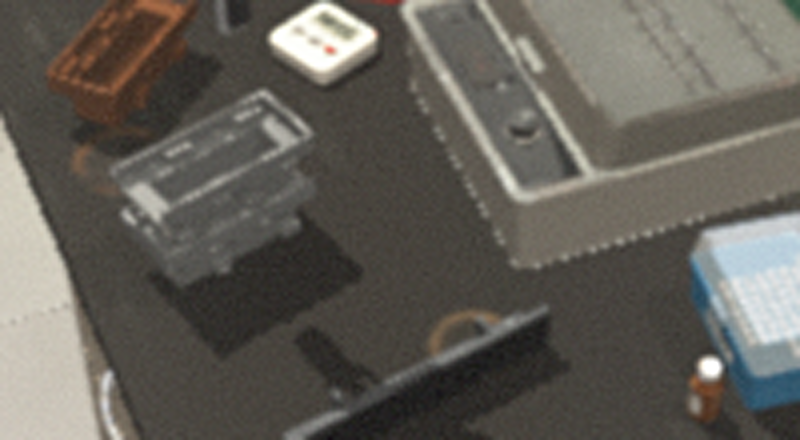

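The stack is right: the turned bin stands on the ledges, its rim at about 94 mm and centred within 2 mm. Next I'll move over the cylinder with the fingers half open along its axis.

```bash
python3 -m pendant '[[0,0,0.175,0,0,0,-0.06],[0,0,0.175,0,0,0,-0.06],[0,0,0.175,0,0,0,-0.06],[0,0,0.175,0,0,0,-0.06],[0,0,0.175,0,0,0,-0.06],[0,0,0.175,0,0,0,-0.06],[0,0,0.175,0,0,0,-0.06],[0,0,0.175,0,0,0,-0.06],[0,0,0.098,0,0,0,-0.06],[0,0,0,0,0,0,-0.06]]'>/dev/null;python3 to.py .569 -.247 .1 15.1
```

```text
t 14.25 yaw 15.2 pos [0.4486 0.1848 0.2197] F [ 0.3 -0.3  0.2] gap 0.0404
turn [-0.001  0.001  0.001] shift now [-2.988  0.022  0.801] after turn [-2.988  0.025  0.798]
```

```bash
python3 -m pendant '[[0,0,0,-0.3,0.002,0,-0.06],[0,0,0,-0.3,0.002,0,-0.06],[0,0,0,-0.3,0.002,0,-0.06],[0,0,0,-0.3,0.002,0.1,-0.06],[0,0,0,-0.3,0.002,0.1,-0.06],[0,0,0,-0.3,0.002,0.1,-0.06],[0,0,0,-0.3,0.002,0.1,-0.06],[0,0,0,-0.3,0.002,0.1,-0.06],[0,0,0,-0.3,0.002,0.1,-0.06],[0,0,0,-0.288,0.002,0.1,-0.06],[0,0,0,0,0,0.098,-0.06],[0,0,0,0,0,0,-0.06]]'>/dev/null;python3 to.py .569 -.247 .062 15.1
python3 - <<'E'
from rig import manip
import cv2,numpy as np
from h import *
f=manip.grab_frame('scene')
c=cv2.resize(f['image'][170:320,230:430],None,fx=4,fy=4,interpolation=cv2.INTER_CUBIC);cv2.imwrite('pics/over.png',c[:,:,::-1])
E
```

```text
t 15.75 yaw 15.2 pos [ 0.5681 -0.2461  0.0995] F [-0.2  0.1  0.7] gap 0.0403
turn [-0.002 -0.002  0.002] shift now [-0.008  0.005  0.25 ] after turn [-0.007  0.005  0.25 ]
```

View pics/over.png

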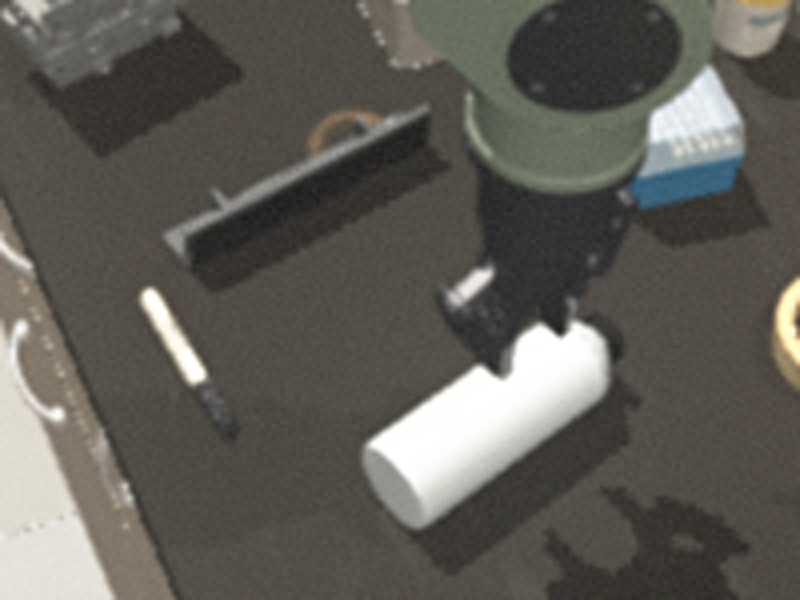

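The two fingertips hover over the cylinder body, parallel to its axis. I'll move a little toward the body's middle and feel for contact.

```bash
python3 -m pendant '[[0,0,0,-0.008,-0.06,0.1,-0.06],[0,0,0,0,0,0.1,-0.06],[0,0,0,0,0,0.03,-0.06],[0,0,0,0,0,0,-0.06]]'|sed -n '1,2p;4p'
python3 -m pendant '[[0,0,0,0,0,0.015,-0.06],[0,0,0,0,0,0,-0.06]]'|sed -n '1,2p;4p'
python3 -m pendant '[[0,0,0,0,0,0.012,-0.06],[0,0,0,0,0,0,-0.06]]'|sed -n '1,2p;4p'
```

```text
time: 16.3
eef_pos: [0.5607, -0.2501, 0.0664]
force: [0.3, -0.7, 1.2]
time: 16.55
eef_pos: [0.5605, -0.2505, 0.0642]
force: [-0.0, -0.9, -0.4]
time: 16.8
eef_pos: [0.5604, -0.2505, 0.0622]
force: [0.3, 0.3, -0.1]
```

```bash
python3 -m pendant '[[0,0,0,0,0,0.012,-0.06],[0,0,0,0,0,0,-0.06]]'|sed -n '1,2p;4p'
python3 -m pendant '[[0,0,0,0,0,0.01,-0.06],[0,0,0,0,0,0,-0.06]]'|sed -n '1,2p;4p'
python3 -m pendant '[[0,0,0,0,0,0.01,-0.06],[0,0,0,0,0,0,-0.06]]'|sed -n '1,2p;4p'
```

```text
time: 17.05
eef_pos: [0.5604, -0.2505, 0.0604]
force: [0.7, 0.1, 0.4]
time: 17.3
eef_pos: [0.5604, -0.2505, 0.0589]
force: [0.3, -0.3, 0.2]
time: 17.55
eef_pos: [0.5607, -0.251, 0.058]
force: [-1.7, -1.8, 9.2]
```

```bash
python3 -m pendant '[[0,0,0,0.03,0,0,-0.06],[0,0,0,0.05,0,0,-0.06],[0,0,0,0.05,0,0,-0.06],[0,0,0,0.05,0,0,-0.06],[0,0,0,0.05,0,0,-0.06],[0,0,0,0.02,0,0,-0.06],[0,0,0,0,0,0,-0.06]]'|sed -n '1,2p;4p'
python3 -m pendant '[[0,0,0,0,0,-0.07,-0.06],[0,0,0,0,0,-0.1,-0.06],[0,0,0,-0.12,0,0,-0.06]]'|sed -n '1,2p;4p'
cat > cyl.py <<'E'
from rig import manip
import cv2,numpy as np,sys
from h import *
q=cloud(manip.grab_frame('scene'))*1000
f=manip.grab_frame('scene');im=f['image'];q=(q+cloud(f)*1000)/2
o=np.array([533.6,-26]);t=np.radians(10.8);e=np.array([np.cos(t),np.sin(t)]);w=np.array([-e[1],e[0]])
m=(im.min(2)>110)&(q[:,:,2]>12)&(q[:,:,2]<75)&(q[:,:,0]>470)&(q[:,:,0]<670)&(q[:,:,1]<20)&(q[:,:,1]>-300)
n,l,s,_=cv2.connectedComponentsWithStats(m.astype(np.uint8))
p=q[m]
x=(p[:,:2]-o)@e;y=(p[:,:2]-o)@w;z=p[:,2]
# line through the crest/side at several heights: fit circle centre y per x slice (radius 30, axis z 30)
xs=[];ys=[]
for a in np.arange(-110,90,10):
    k=(x>a)&(x<a+10)
    if k.sum()<15:continue
    dz=np.clip(z[k]-31,-29,29);yc=y[k]+np.sqrt(900-dz**2)  # camera sees the -y side
    yy=yc[(dz<22)&(dz>-10)]
    if len(yy)>4:xs.append(a+5);ys.append(np.median(yy))
c=np.polyfit(xs,ys,1);mx=np.percentile(x,[1,99])
print('n',m.sum(),'x',mx.round(),'axis y at x=0:',c[1].round(1),'at -10',np.polyval(c,-10).round(1),'angle',c[0].round(3),'slices',len(xs),np.round(ys,0))
st=manip.sense();P=(np.array(st['eef_pos'])[:2]*1000-o);print('t',round(st['time'],2),'tcp rail xy',(P@e).round(1),(P@w).round(1),'z',st['eef_pos'][2].round(4))
E
python3 cyl.py
```

```text
time: 18.42
eef_pos: [0.5508, -0.2145, 0.0582]
force: [-2.4, -0.1, 14.1]
time: 18.8
eef_pos: [0.5562, -0.2311, 0.0849]
force: [-0.0, -1.1, -0.5]
n 1395 x [-101.   68.] axis y at x=0: -189.4 at -10 -190.2 angle 0.076 slices 18 [-171. -194. -200. -200. -199. -197. -197. -196. -195. -195. -194. -193.
 -192. -191. -192. -191. -184. -156.]
t 18.9 tcp rail xy -17.3 -207.9 z 0.084
```

```bash
python3 -m pendant '[[0,0,0,0.025,0,0.07,-0.06],[0,0,0,0,0,0.08,-0.06],[0,0,0,0,0,0.025,-0.06],[0,0,0,0.03,0,0,-0.06],[0,0,0,0.05,0,0,-0.06],[0,0,0,0.05,0,0,-0.06],[0,0,0,0.05,0,0,-0.06],[0,0,0,0.05,0,0,-0.06],[0,0,0,0.02,0,0,-0.06],[0,0,0,0,0,0,-0.06],[0,0,0,0,0,-0.07,-0.06],[0,0,0,-0.125,0,0,-0.06]]'|sed -n '1,2p;4p'
python3 -m pendant '[[0,0,0,0,0,0.02,-0.06],[0,0,0,0,0,0.05,-0.06],[0,0,0,0.03,0,0,-0.06],[0,0,0,0.05,0,0,-0.06],[0,0,0,0.05,0,0,-0.06],[0,0,0,0.05,0,0,-0.06],[0,0,0,0.05,0,0,-0.06],[0,0,0,0.02,0,0,-0.06],[0,0,0,0,0,0,-0.06]]'|sed -n '1,2p;4p'
python3 -m pendant '[[0,0,0,0,0,-0.07,-0.06],[0,0,0,-0.125,0,0,-0.06],[0,0,0,0,0,0,-0.06]]'|sed -n '1,2p;4p'
python3 cyl.py
```

```text
time: 20.4
eef_pos: [0.5498, -0.2088, 0.0676]
force: [-0.1, -0.5, 0.2]
time: 21.52
eef_pos: [0.5396, -0.1728, 0.0573]
force: [-4.6, 2.1, 25.3]
time: 21.9
eef_pos: [0.5444, -0.1924, 0.067]
force: [-0.6, 0.8, -0.9]
n 1197 x [-99.  60.] axis y at x=0: -155.1 at -10 -156.1 angle 0.098 slices 16 [-164. -163. -162. -161. -160. -159. -159. -158. -157. -157. -156. -155.
 -154. -154. -152. -143.]
t 22.0 tcp rail xy -20.4 -164.2 z 0.0669
```

```bash
python3 -m pendant '[[0,0,0,-0.025,0,0.015,-0.06],[0,0,0,0,0,0.05,-0.06],[0,0,0,0.03,0,0,-0.06],[0,0,0,0.05,0,0,-0.06],[0,0,0,0.05,0,0,-0.06],[0,0,0,0.05,0,0,-0.06],[0,0,0,0.05,0,0,-0.06],[0,0,0,0.02,0,0,-0.06],[0,0,0,0,0,0,-0.06],[0,0,0,0,0,-0.065,-0.06],[0,0,0,-0.13,0,0,-0.06]]'|sed -n '1,2p;4p'
python3 -m pendant '[[0,0,0,0,0,0.015,-0.06],[0,0,0,0,0,0.05,-0.06],[0,0,0,0.03,0,0,-0.06],[0,0,0,0.05,0,0,-0.06],[0,0,0,0.05,0,0,-0.06],[0,0,0,0.05,0,0,-0.06],[0,0,0,0.05,0,0,-0.06],[0,0,0,0.02,0,0,-0.06],[0,0,0,0,0,0,-0.06]]'|sed -n '1,2p;4p'
python3 -m pendant '[[0,0,0,0,0,-0.065,-0.06],[0,0,0,-0.13,0,0,-0.06],[0,0,0,0,0,0,-0.06]]'|sed -n '1,2p;4p'
python3 cyl.py
```

```text
time: 23.38
eef_pos: [0.5412, -0.177, 0.0676]
force: [-0.0, -1.1, 0.3]
time: 24.5
eef_pos: [0.5311, -0.1412, 0.0581]
force: [-4.5, 0.0, 23.8]
time: 24.88
eef_pos: [0.5361, -0.1625, 0.0669]
force: [0.1, 1.0, 0.1]
n 1000 x [-91.  59.] axis y at x=0: -117.9 at -10 -118.7 angle 0.08 slices 15 [-125. -125. -124. -123. -122. -122. -121. -120. -119. -118. -117. -117.
 -116. -116. -113.]
t 24.98 tcp rail xy -23.0 -132.9 z 0.0668
```

```bash
python3 -m pendant '[[0,0,0,0.03,0,0.015,-0.06],[0,0,0,0,0,0.05,-0.06],[0,0,0,0.03,0,0,-0.06],[0,0,0,0.05,0,0,-0.06],[0,0,0,0.05,0,0,-0.06],[0,0,0,0.05,0,0,-0.06],[0,0,0,0.05,0,0,-0.06],[0,0,0,0.02,0,0,-0.06],[0,0,0,0,0,0,-0.06],[0,0,0,0,0,-0.065,-0.06],[0,0,0,-0.125,0,0,-0.06]]'|sed -n '1,2p;4p'
python3 -m pendant '[[0,0,0,0,0,0.015,-0.06],[0,0,0,0,0,0.05,-0.06],[0,0,0,0.03,0,0,-0.06],[0,0,0,0.05,0,0,-0.06],[0,0,0,0.05,0,0,-0.06],[0,0,0,0.05,0,0,-0.06],[0,0,0,0.05,0,0,-0.06],[0,0,0,0.02,0,0,-0.06],[0,0,0,0,0,0,-0.06]]'|sed -n '1,2p;4p'
python3 -m pendant '[[0,0,0,0,0,-0.065,-0.06],[0,0,0,-0.125,0,0,-0.06],[0,0,0,0,0,0,-0.06]]'|sed -n '1,2p;4p'
python3 cyl.py
```

```text
time: 26.35
eef_pos: [0.5305, -0.1377, 0.0677]
force: [0.8, -0.1, 0.0]
time: 27.48
eef_pos: [0.5202, -0.1016, 0.0578]
force: [-3.9, 0.8, 21.9]
time: 27.85
eef_pos: [0.5252, -0.122, 0.0669]
force: [-0.4, -0.4, 0.7]
n 932 x [-84.  56.] axis y at x=0: -80.0 at -10 -80.9 angle 0.083 slices 14 [-87. -87. -85. -84. -83. -83. -83. -81. -80. -80. -80. -79. -78. -74.]
t 27.95 tcp rail xy -26.2 -91.1 z 0.0668
```

```bash
python3 -m pendant '[[0,0,0,0,0,0.015,-0.06],[0,0,0,0,0,0.05,-0.06],[0,0,0,0.03,0,0,-0.06],[0,0,0,0.05,0,0,-0.06],[0,0,0,0.05,0,0,-0.06],[0,0,0,0.05,0,0,-0.06],[0,0,0,0.05,0,0,-0.06],[0,0,0,0.02,0,0,-0.06],[0,0,0,0,0,0,-0.06],[0,0,0,0,0,-0.065,-0.06],[0,0,0,-0.125,0,0,-0.06]]'|sed -n '1,2p;4p'
python3 -m pendant '[[0,0,0,0,0,0.015,-0.06],[0,0,0,0,0,0.05,-0.06],[0,0,0,0.03,0,0,-0.06],[0,0,0,0.05,0,0,-0.06],[0,0,0,0.05,0,0,-0.06],[0,0,0,0.03,0,0,-0.06],[0,0,0,0,0,0,-0.06]]'|sed -n '1,2p;4p'
python3 -m pendant '[[0,0,0,0,0,-0.08,-0.06],[0,0,0,-0.1,-0.2,-0.1,-0.06],[0,0,0,0,0,0,-0.06]]'|sed -n '1,2p;4p'
python3 cyl.py
python3 - <<'E'
from rig import manip
import cv2
f=manip.grab_frame('scene');c=cv2.resize(f['image'][170:300,230:430],None,fx=4,fy=4,interpolation=cv2.INTER_CUBIC);cv2.imwrite('pics/near.png',c[:,:,::-1])
E
```

```text
time: 29.32
eef_pos: [0.5207, -0.1016, 0.0676]
force: [0.7, 0.1, 1.0]
time: 30.2
eef_pos: [0.514, -0.0787, 0.0581]
force: [-5.0, -0.1, 31.5]
time: 30.58
eef_pos: [0.488, -0.1026, 0.0851]
force: [-0.0, 0.0, -0.4]
n 881 x [-78.  75.] axis y at x=0: -48.4 at -10 -49.4 angle 0.097 slices 13 [-55. -55. -53. -53. -52. -51. -50. -50. -49. -49. -47. -45. -41.]
t 30.68 tcp rail xy -57.6 -65.3 z 0.0843
```

View pics/near.png

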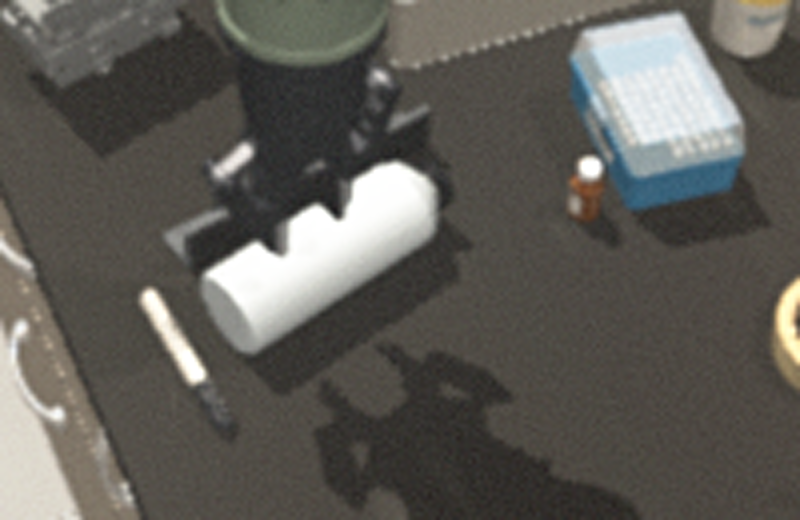

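```bash
python3 -m pendant '[[0,0,0.072,0,0.08,0,-0.06],[0,0,0,0.02,0,0.08,-0.06],[0,0,0,0,0,0.05,-0.06],[0,0,0,0,0,0.046,-0.06],[0,0,0,0.03,0,0,-0.06],[0,0,0,0.05,0,0,-0.06],[0,0,0,0.05,0,0,-0.06],[0,0,0,0.05,0,0,-0.06],[0,0,0,0.04,0,0,-0.06],[0,0,0,0,0,0,-0.06]]'
python3 -m pendant '[[0,0,0,0,0,-0.08,-0.06],[0,0,0,-0.11,0,-0.05,-0.06],[0,0,0,0,0,0,-0.06]]'|sed -n '1,2p;4p'
python3 cyl.py
```

```text
time: 31.98
eef_pos: [0.4922, -0.0629, 0.0581]
tool_rot: [[-0.188, 0.982, -0.003], [0.982, 0.188, -0.0], [0.0, -0.003, -1.0]]
force: [-10.8, -2.3, 19.2]
finger_gap: 0.0401
gripper_force: 9.4
time: 32.35
eef_pos: [0.4974, -0.0808, 0.0781]
force: [-0.1, 0.0, -0.3]
n 855 x [-75.  69.] axis y at x=0: -31.6 at -10 -32.6 angle 0.099 slices 13 [-38. -37. -37. -36. -35. -35. -34. -33. -32. -32. -31. -30. -22.]
t 32.45 tcp rail xy -46.0 -45.5 z 0.0775
```

```bash
python3 -m pendant '[[0,0,0,0,0,0.08,-0.06],[0,0,0,0,0,0.054,-0.06],[0,0,0,0.025,0,0,-0.06],[0,0,0,0.03,0,0,-0.06],[0,0,0,0.03,0,0,-0.06],[0,0,0,0.03,0,0,-0.06],[0,0,0,0,0,0,-0.06]]'
python3 cyl.py
python3 -m pendant '[[0,0,0,0.03,0,0,-0.06],[0,0,0,0.03,0,0,-0.06],[0,0,0,0,0,0,-0.06]]'
python3 cyl.py
```

```text
time: 33.33
eef_pos: [0.4936, -0.0628, 0.0581]
tool_rot: [[-0.187, 0.982, 0.001], [0.982, 0.187, -0.001], [-0.002, 0.0, -1.0]]
force: [-7.0, -5.2, 37.7]
finger_gap: 0.0403
gripper_force: 18.8
n 898 x [-74.  73.] axis y at x=0: -23.5 at -10 -24.9 angle 0.138 slices 14 [-29. -30. -29. -29. -28. -28. -28. -28. -28. -27. -26. -26. -20.   7.]
t 33.42 tcp rail xy -46.2 -28.6 z 0.0581
time: 33.8
eef_pos: [0.4928, -0.0542, 0.058]
tool_rot: [[-0.187, 0.982, 0.003], [0.982, 0.187, -0.002], [-0.002, 0.002, -1.0]]
force: [-0.8, -5.9, 31.3]
finger_gap: 0.0404
gripper_force: 15.3
n 949 x [-73.  73.] axis y at x=0: -21.3 at -10 -22.8 angle 0.147 slices 14 [-26. -27. -27. -27. -26. -26. -26. -27. -27. -26. -26. -26. -16.  16.]
t 33.9 tcp rail xy -45.3 -20.0 z 0.058
```

```bash
python3 -m pendant '[[0,0,0,0,0,-0.01,-0.06],[0,0,0,0,0,-0.05,-0.06],[0,0,0,0,0,-0.2,-0.06],[0,0,0,-0.2,0,-0.3,-0.06],[0,0,0,-0.3,0,-0.3,-0.06],[0,0,0,-0.3,0,0,-0.06],[0,0,0,-0.3,0,0,-0.06],[0,0,0,0,0,0,-0.06],[0,0,0,0,0,0,-0.06]]'|head -2
python3 cyl.py; sleep 0; python3 - <<'E'
from rig import manip
import cv2,numpy as np
from h import *
f=manip.grab_frame('top');c=f['image'][140:270,225:425];P=cloud(f)
print('cyl top',*blob(P,(300,165,360,245),.045,.09))
f=manip.grab_frame('scene')
a=np.vstack([cv2.resize(c,None,fx=2.3,fy=2.3),cv2.resize(f['image'][150:280,220:420],None,fx=2.3,fy=2.3)]);cv2.imwrite('pics/end.png',a[:590,:,::-1])
E
```

```text
time: 35.02
eef_pos: [0.5226, -0.2136, 0.1854]
n 664 x [-73.  57.] axis y at x=0: -4.8 at -10 -9.0 angle 0.413 slices 9 [-27. -26. -26. -26. -26. -26. -26. -25.  35.]
t 35.12 tcp rail xy -45.6 -181.9 z 0.1857
cyl top 839 [518.1 -52.8] [181.4  65.6] 11.6 [510.3 -58.2  56.5] 69.9
```

View pics/end.png

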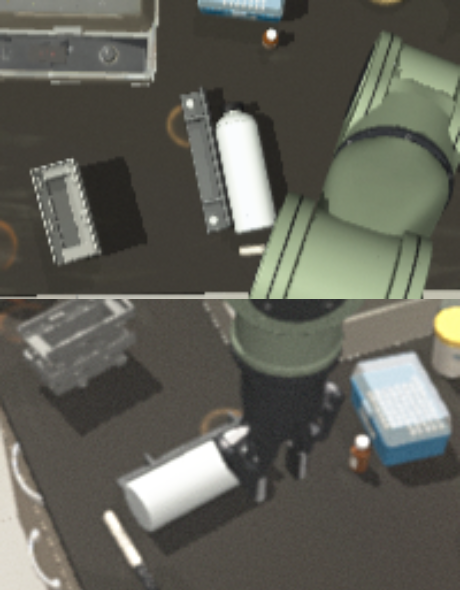

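The picture shows the cylinder flush along the rail, the stack standing, and the vial and marker in place. I'm handing in.

```bash
python3 -c "
from rig import manip
print(manip.finish_job())"
```

```text
the job is handed in; nothing more can be done
None
```

I handed the job in at about 35 s, with no verdict returned. By the cameras, the lane bin stands turned on the other bin's ledges. The cylinder rolled over to rest flush against the rubber face, square within about 0.02 rad and about 20 mm from mid-rail. I didn't re-measure the cup, vial and marker; the last picture shows the vial and marker in place but not the cup, which the arm never went near.

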